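Dry lay-out of a small cabinet-door frame

ROBOT

A 7-joint arm with a two-finger parallel gripper is mounted at the origin on the work surface. World frame = base frame: x ahead of the robot, y to its left, z up, the work surface at z = 0. Lengths are in m, angles in rad, forces in N, time in s.
With the tool pointing down it reaches from about 0.425 to 1.025 m from the base axis. Payload 9.4 kg.
Tool frame: the origin (TCP) lies midway between the tips of the shut fingers; the grasp point (between the pads) lies 19 mm behind it; z points along the fingers, y is the line along which they close (so a half turn about z gives the same grasp; the last joint's range is limited). The gripper opens to 93 mm and grips with 3 to 60 N. Pads are 15 mm wide; open, the fingers measure 128 mm over their backs; the gripper's body (75 mm by 188 mm) begins 65 mm behind the grasp point.
Start: joints at [-1.331, 0.599, -0.003, 1.599, 0.002, 0.943, -0.08], TCP at [0.226, 0.689, 0.219] pointing down, gripper open.
Joint ranges: [-2.57, 2.57], [-0.35, 1.97], [-1.29, 1.29], [0.11, 2.56], [-1.05, 4.19], [0.11, 1.86], [-2.63, 2.63]. Speed limits (rad/s): [2.22, 2.22, 3.01, 3.01, 3.14, 3.14, 3.14].

INTERFACE

Orientations are given as a unit quaternion [x, y, z, w].
In Python, from workcell import env gives the robot as it stands.
- The arm moves only by the tool carry_out, never from a script. Its argument "steps" is one flat list of numbers, 7 for each row, row after row: the shift along the tool's x, y, z in units of 0.4 m (1.0 is 0.4 m), then the turn, a rotation vector about the tool's x, y, z in units of pi/2 rad (1.0 is pi/2 rad), then the closure, from -1 (fully open) to 1 (shut). A call has 1 to 5 rows; each row is the pose to reach, as a shift and turn from the pose commanded when the call began, along the tool's axes at that moment; what a row does not reach only later rows make up. A row lasts 1/10 s, in which the tool goes at most 50 mm and 8.59 degrees, less where a joint would pass 70% of its speed; a pose out of reach is approached as far as the arm can. A call with a number of a shift or a turn outside -1 to 1 is refused whole. A call with a gripper value outside its range is refused whole. The fingers move at their own pace and stop on an object; "grip_force" is the grip in N (left out, the last holds). Time passes only in rows, so rows that repeat a pose let the fingers close. It gives the time, the measured TCP pose, the force, the opening and the grip force at its end, in the units of the state.
- env.state(): the state, without advancing time (a new reading comes with each control period).
- env.camera(name): name is "side" or "top"; returns the picture (420x560x3 uint8, red, green, blue); there is no depth.
- env.camera_model(name): a dict with "fx", "fy", "cx", "cy" (pixels), "position" and "orientation" of the camera in the world. Camera axes: x right, y down, z forward; pixel columns grow to the right and rows downward; lengths in m; the calibration is good to about 2 mm. A picture is of the moment at which its call begins. camera_model takes no time and is no camera call.
- env.sign_off(): hands the job in; it is judged then, once.
Trained networks look in the newest picture that a camera, given by its name, has taken for a name from the list of things; names that differ only in an ending like _2 or _b are one class to them, and where a whole thing is asked for, a point or a joint stands for the part that bears it (a point fixed in the world has none). Each returns a list of dicts, best first, with "p" (0 to 1); they miss things now and then, are a little off and sometimes report something else, mostly with a low value. They report only what shows in the picture. A call takes as long as a camera call. They do not tell look-alikes from the thing itself.
- env.look_for(camera, label): "uv" ([column, row] in pixels, amid what is visible of it).
- env.mark_of(camera, label): "uv" ([column, row] in pixels: a listed point, or the origin of a listed thing).
The state is a dict: "t": time; "joint_pos": joint angles; "joint_velocities": joint speeds; "joint_efforts": joint torques, N m; "position": TCP position; "tool_rot": TCP orientation; "ft_force": force on the tool from outside, world axes, zero at the start; "wrist_torque": the same for the moment, N m; "finger_gap": opening from 0.0 (shut) to 1.0 (fully open); "gripper_force": force on a finger pad.
Only numpy, scipy, OpenCV 4.12 (cv2) and the standard library are available. Lean on these libraries where they do the work, as an engineer would, in place of code of your own. Each camera call takes 0.05 s, during which the arm holds its last target. There are 200 camera calls.

TASK

Lay out the little cabinet door around the white panel on the brown assembly board, as seen from the robot and square to the panel: the stile with the two dark steel hinge plates along the panel's left side, the stile with the black keyhole disc along its right side (both centred on the panel lengthwise), and between the two stiles the narrow rail behind the panel (far side) and the wide rail in front of it (near side), all flat, face up, each with a gap of about 10 mm to the panel. When the frame is complete, gently set the red weight upright on the middle of the panel. Do not disturb the glue bottle or the jar.

Things in the scene. Friction and masses are not known exactly. Their poses are not given: they have to be found in the camera images.
- panel: White square panel, 120 x 120 x 6 mm, fixed flat on the brown board (300 x 300 x 12 mm) on the bench (z = 0). The board is on the robot's left or right, the mat with the frame parts on the other side. Origin: centre of the panel's underside (= board top); x away from the robot (behind), y to the robot's left, within about 15 degrees, square to its edges.
- hinge_stile: Pale wooden bar 250 x 34 x 24 mm (long, wide, high), about 0.14 kg, with two flat dark steel hinge plates (42 x 24 mm) in its top face, 85 mm either side of the middle. Origin: centre of the underside; x along its length, y across, z up. Starts face up on the black mat (12 mm thick), one of four parallel places 75 mm apart. Either end may point either way.
- lock_stile: Pale wooden bar 250 x 34 x 24 mm, about 0.14 kg, with a flat black 25 mm disc (keyhole plate) at the middle of its top face. Origin: centre of the underside; x along its length, y across, z up. Starts face up on the black mat (12 mm thick), one of four parallel places 75 mm apart. Either end may point either way.
- top_rail: Plain pale wooden bar, short and narrow: 126 x 34 x 24 mm, about 0.08 kg. With both stiles 10 mm off the panel the space between them is 140 mm, so about 7 mm stays free at each end. Origin: centre of the underside; x along its length, y across, z up. Starts face up on the black mat (12 mm thick), one of four parallel places 75 mm apart. Either end may point either way.
- bottom_rail: Plain pale wooden bar, short and wide: 126 x 54 x 24 mm, about 0.12 kg; 7 mm free at each end as for the narrow rail. Origin: centre of the underside; x along its length, y across, z up. Starts face up on the black mat (12 mm thick), one of four parallel places 75 mm apart. Either end may point either way.
- weight: Red round workshop weight, 56 mm across and 35 mm high, with an upright round steel grip 24 mm across on top, 35 to 63 mm above the underside; about 0.6 kg. Origin: centre of the underside, z up. Stands on the bench (z = 0) between board and mat, in one of three places 105 mm apart in a row away from the robot; glue bottle and jar are in the other two.
- glue: White glue bottle with blue label and orange cap, 48 mm across, 90 mm high, loose, on the bench between board and mat: leave alone. Origin: centre of the underside.
- jar: Amber glass jar with yellow lid, 52 mm across, 75 mm high, loose, on the bench between board and mat: leave alone. Origin: centre of the underside.
Mind the look-alikes: they are no part of the job. Leave any green or turquoise look-alike of the bottom_rail alone.

How it is judged:
On the way, in this order (a step that is already met when the one before it is completed fails the run):
1. the four frame parts lie in their places around the panel, before the weight is set on it (x of hinge_stile in the frame of panel between -0.015 and 0.015 m and y of hinge_stile in the frame of panel between 0.078 and 0.096 m and z of hinge_stile in the frame of panel between -0.004 and 0.004 m and angle between the x axis of each of hinge_stile, lock_stile and the x axis of panel, either way round below 0.1 rad and angle between each of hinge_stile, lock_stile, top_rail, bottom_rail's own z axis and vertical below 0.1 rad and x of lock_stile in the frame of panel between -0.015 and 0.015 m and y of lock_stile in the frame of panel between -0.096 and -0.078 m and z of lock_stile in the frame of panel between -0.004 and 0.004 m and x of top_rail in the frame of panel between 0.078 and 0.096 m and y of top_rail in the frame of panel between -0.012 and 0.012 m and z of top_rail in the frame of panel between -0.004 and 0.004 m and angle between the x axis of each of top_rail, bottom_rail and the y axis of panel, either way round below 0.1 rad and x of bottom_rail in the frame of panel between -0.106 and -0.088 m and y of bottom_rail in the frame of panel between -0.012 and 0.012 m and z of bottom_rail in the frame of panel between -0.004 and 0.004 m), for 0.2 s.
2. the weight stands on the middle of the panel (horizontal distance between weight and panel below 0.015 m and z of weight in the frame of panel between 0.003 and 0.009 m and angle between weight's own z axis and vertical below 0.1 rad), for 0.2 s.
At the end, for the whole second after the job is handed in: Stiles' centres 87 mm left and right of the panel's (9 mm; 15 mm lengthwise), narrow rail 87 mm behind, wide rail 97 mm in front (9 mm; 12 mm sideways): gaps 1 to 19 mm; flat on the board, square to 0.1 rad; weight upright on the panel within 15 mm of its centre; all at rest (all of step 1 and all of step 2 and linear speed of each of hinge_stile, lock_stile, top_rail, bottom_rail, weight below 0.02 m/s); the robot touches nothing.
It fails at once if the glue bottle is moved more than 20 mm or tipped (distance of glue from where it was at the start of the episode above 0.02 m or angle between glue's own z axis and vertical above 0.3 rad).
It fails at once if the jar is moved more than 20 mm or tipped (distance of jar from where it was at the start of the episode above 0.02 m or angle between jar's own z axis and vertical above 0.3 rad).
It fails at once if the weight is dropped onto the panel (it comes down faster than 0.5 m/s in the last 40 mm) (horizontal distance between weight and panel below 0.05 m and z of weight in the frame of panel below 0.046 m and linear speed of weight above 0.5 m/s).
It also fails if it takes over 144 s, if anything falls off the work surface, if the arm or the gripper's body presses on something with over 40 N, if the wrist force passes 120 N, or if a joint passes its speed limit or range.

## Working session

There is one attempt and no reset: what is moved stays moved. The work goes in short steps, Python scripts to look and compute and a tool call to move; the robot and the scene stay as the last step left them, time stands still between calls to the robot, and variables do not carry over. Pictures are saved under pics/ and viewed, at most 14 in all, crops included, and the job is handed in when it is done.

Besides the shell and the picture viewer there is one more tool, called after "Emit:" by a JSON object that holds its "method" and its "body". carry_out: Moves the arm, as the interface text tells. Shifts and turns lie within -1 to 1; 1 stands for 0.4 m of shift or pi/2 rad of turn. Its arguments: {"type":"object","properties":{"steps":{"type":"array"},"grip_force":{"type":"number"}},"required":["steps"]}

```bash
mkdir -p pics; ls; python3 - <<'E'
from workcell import env
import cv2
for n in("top","side"):
    im=env.camera(n); cv2.imwrite(f"pics/{n}0.png",im[:,:,::-1]); print(n,env.camera_model(n))
print(env.state())
E
```

```text
pics
top {'fx': 527.1460105789835, 'fy': 527.1460105789835, 'cx': 279.267885274977, 'cy': 220.52578009146552, 'position': array([ 0.25589041, -0.09855993,  1.3134602 ]), 'orientation': array([-0.6942834 ,  0.71331934, -0.06900832,  0.06621124])}
side {'fx': 437.81718036342426, 'fy': 437.81718036342426, 'cx': 275.6504440528862, 'cy': 218.85177006870117, 'position': array([ 0.00122021, -0.88323828,  0.96492592]), 'orientation': array([ 0.8858981 , -0.26402321,  0.10163201, -0.36762377])}
{'t': 0.1, 'joint_pos': array([-1.33070367,  0.60003567, -0.00255635,  1.60003478,  0.00179274,
        0.94289813, -0.0797984 ]), 'joint_velocities': array([ 7.70379341e-04, -2.66135734e-03, -4.42454796e-04, -1.41223656e-03,
       -7.70728098e-06, -1.70124136e-03,  7.59851817e-04]), 'joint_efforts': array([ 5.43339760e-03, -7.66555882e+01,  1.50263608e+00, -2.52938354e+01,
       -5.22565492e-02,  1.35809209e-02,  6.08299229e-05]), 'position': array([0.22572181, 0.68851498, 0.21785836]), 'tool_rot': array([ 1.57701932e-01,  9.87486521e-01, -6.84932025e-04, -5.09856559e-05]), 'ft_force': array([0.31289302, 0.42081921, 1.02213369]), 'wrist_torque': array([-0.02170338, -0.04242181,  0.00377515]), 'gripper_force': 0.0, 'finger_gap': 0.9991492716950987}
```

View pics/top0.png

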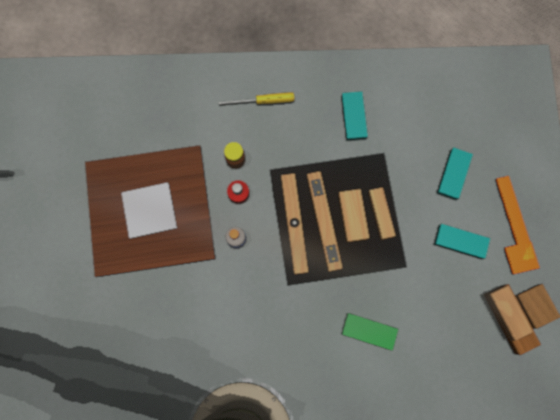

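View pics/side0.png

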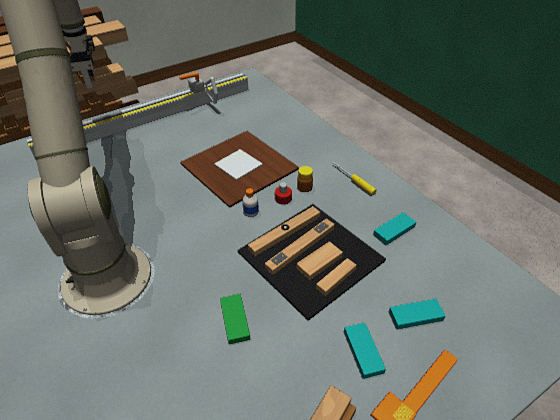

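The top view shows the panel at (149,210), and the lock stile (294,223), hinge stile (324,221), wide rail (354,215) and narrow rail (382,213) on the mat. The weight is at (238,191), the jar at (234,154) and the glue at (235,237). The side view shows all of them unobstructed: panel (238,163), weight (283,193).

```bash
cat > h.py <<'E'
from workcell import env
import cv2, numpy as np
from scipy.spatial.transform import Rotation as R
M={n:env.camera_model(n) for n in("top","side")}
def ray(n,uv):
    m=M[n]; d=np.array([(uv[0]-m["cx"])/m["fx"],(uv[1]-m["cy"])/m["fy"],1])
    return m["position"],R.from_quat(m["orientation"]).apply(d)
def at(n,uv,z):
    o,d=ray(n,uv); return o+d*(z-o[2])/d[2]
def tri(uva,uvb):
    oa,da=ray("top",uva); ob,db=ray("side",uvb)
    s=np.linalg.lstsq(np.c_[da,-db],ob-oa,rcond=None)[0]
    a,b=oa+s[0]*da,ob+s[1]*db; return (a+b)/2,np.linalg.norm(a-b)
def seg(im,kind):
    h=cv2.cvtColor(im,cv2.COLOR_RGB2HSV).astype(int); H,S,V=h[...,0],h[...,1],h[...,2]
    m={"white":(S<45)&(V>150),"wood":(S>50)&(S<170)&(V>125)&(H>5)&(H<24),"red":((H<8)|(H>172))&(S>170)&(V>100)}[kind].astype(np.uint8)
    return cv2.morphologyEx(m,cv2.MORPH_CLOSE,np.ones((7,7)) if kind=="wood" else np.ones((3,3)))
def blobs(im,kind,amin=150):
    c,_=cv2.findContours(seg(im,kind),cv2.RETR_EXTERNAL,cv2.CHAIN_APPROX_NONE)
    return [k for k in c if cv2.contourArea(k)>amin]
def rect(n,c,z):
    p=np.array([at(n,q,z)[:2] for q in c[:,0]])*1000
    (cx,cy),(w,hh),a=cv2.minAreaRect(p.astype(np.float32))
    if w<hh: w,hh,a=hh,w,a+90
    return np.round([cx,cy,w,hh,(a+90)%180-90],1)
E
python3 - <<'E'
from h import *
for n in("top","side"):
    im=cv2.cvtColor(cv2.imread(f"pics/{n}0.png"),cv2.COLOR_BGR2RGB)
    for kind,z in(("white",.018),("wood",.036),("red",.035)):
        for c in blobs(im,kind):
            m=cv2.moments(c); print(n,kind,np.round([m["m10"]/m["m00"],m["m01"]/m["m00"],m["m00"]],1),rect(n,c,z))
for n in("top","side"):
    env.camera(n)
    for l in("panel","hinge_stile","lock_stile","top_rail","bottom_rail","weight","glue","jar"):
        r=env.mark_of(n,l); print(n,l,[(np.round(k["uv"],1).tolist(),round(k["p"],2)) for k in r[:2]])
E
```

```text
top white [ 148.3  209.8 2056.5] [544.  220.6 118.2 118.  -78.7]
top wood [255.4 397.2 805.5] [ 87.6 -35.4 180.5  54.8  66.2]
top wood [ 525.3  313.6 2396. ] [ 264.8 -700.6  153.8  133.1   21.6]
top wood [353.7 214.8 992.5] [ 513.6 -291.5  124.5   53.2    6.8]
top wood [382.  212.7 598. ] [ 516.9 -361.8  124.8   33.1   10.9]
top wood [ 294.3  223.5 1210. ] [ 497.8 -143.7  248.5   32.9    5.8]
top wood [ 324.4  221.  1205. ] [ 501.9 -217.9  248.1   33.    10.2]
top red [238.4 194.  158. ] [581.6  -4.8  51.5  47.5  -0.9]
side white [ 287.8  339.3 8453.5] [ 317.9 -449.5  536.1  271.8  -32.4]
side white [546.5 274.1 590. ] [ 984.2 -653.   118.1   86.2   32.7]
side white [  88.2  298.6 3931.5] [-44.6  -6.8 381.3 304.3 -50.4]
side white [ 418.8  259.6 2208.5] [ 759.1 -425.6  303.3  158.     9.2]
side white [363.3 235.5 168. ] [ 687.7 -281.9  133.2   50.7  -82.9]
side white [ 222.8  224.3 3646. ] [401.5 -52.7 528.4 324.   -8.5]
side white [  60.   191.4 1373. ] [-36.  452.8 275.1 199.2 -14.9]
side white [238.1 163.5 686.5] [540.6 219.  121.4 120.  -78.9]
side white [ 181.4  142.3 1025. ] [4
[... 571 characters left out ...]
0.5  412.2  196.8   87.6]
top panel [([150.4, 208.7], 0.73)]
top hinge_stile [([324.1, 221.0], 0.74)]
top lock_stile [([293.8, 221.2], 0.67)]
top top_rail [([380.1, 215.5], 0.85)]
top bottom_rail [([459.6, 243.1], 0.9), ([456.6, 172.3], 0.72)]
top weight [([239.1, 196.1], 0.84)]
top glue [([236.2, 242.1], 0.81)]
top jar [([239.0, 161.4], 0.58)]
side panel [([233.1, 165.0], 0.63)]
side hinge_stile [([302.6, 246.3], 0.9)]
side lock_stile [([285.2, 230.9], 0.77)]
side top_rail [([337.0, 277.7], 0.91), ([285.5, 230.5], 0.16)]
side bottom_rail [([394.5, 231.6], 0.97), ([366.6, 351.1], 0.84)]
side weight [([284.8, 197.9], 0.64)]
side glue [([249.8, 211.8], 0.6), ([301.7, 247.9], 0.52)]
side jar []
```

```bash
cat > plan.py <<'E'
import numpy as np
# pose = x,y,z (m), th = deg of the tool's y axis in the world; tool points down
def plan(cur,wps):
    x,y,z,th=cur
    for w in wps:
        t=np.radians(th); ey=np.array([np.cos(t),np.sin(t)]); ex=np.array([-np.sin(t),np.cos(t)])
        d=np.array(w[:2])-[x,y]
        u=np.round([d@ex/.4,d@ey/.4,-(w[2]-z)/.4,-(w[3]-th)/90],3)
        need=max(np.linalg.norm([*d,w[2]-z])/.05,abs(w[3]-th)/8.59)
        print(w,u.tolist(),"rows>=%.1f"%need)
        x,y=np.array([x,y])+.4*(u[0]*ex+u[1]*ey); z-=.4*u[2]; th-=90*u[3]
def cur():
    from workcell import env
    from scipy.spatial.transform import Rotation as R
    s=env.state(); m=R.from_quat(s["tool_rot"]).as_matrix()
    th=np.degrees(np.arctan2(m[1,1],m[0,1]))
    print("t%.1f"%s["t"],s["position"].round(4),"th%.2f"%th,"tilt%.2f"%np.degrees(np.arccos(-m[2,2])),"gap%.1f"%(93*s["finger_gap"]),"F",s["ft_force"].round(1))
    return (*s["position"],th)
E
python3 - <<'E'
from h import *; from plan import *
for n,a,b in(("panel",(148.3,209.8),(238.1,163.5)),("lock disc",(294.3,222.6),(285,227.5)),("weight",(239.1,196.1),(284.8,197.9))): print(n,tri(a,b))
plan((0.2257,.6885,.219,71.85),[(.363,.495,.22,84),(.5,.3,.22,95.8),(.5,.07,.22,95.8),(.498,-.144,.12,95.8),(.498,-.144,.022,95.8)])
E
```

```text
panel (array([0.54349468, 0.22255237, 0.01300418]), np.float64(0.0018700325846907548))
lock disc (array([ 0.49697659, -0.1437325 ,  0.03358893]), np.float64(0.0016301087798687274))
weight (array([ 0.58033244, -0.00822166,  0.00415498]), np.float64(0.00931360203125736))
(0.363, 0.495, 0.22, 84) [-0.477, -0.353, -0.003, -0.135] rows>=4.7
(0.5, 0.3, 0.22, 95.8) [-0.391, -0.449, 0.001, -0.131] rows>=4.8
(0.5, 0.07, 0.22, 95.8) [0.057, -0.572, -0.001, -0.0] rows>=4.6
(0.498, -0.144, 0.12, 95.8) [0.059, -0.532, 0.25, -0.0] rows>=4.7
(0.498, -0.144, 0.022, 95.8) [0.0, 0.0, 0.246, -0.0] rows>=2.0
```

Emit:
{"method": "carry_out", "body": {"steps": [-0.477, -0.353, -0.003, 0, 0, -0.135, -0.2, -0.477, -0.353, -0.003, 0, 0, -0.135, -0.2, -0.477, -0.353, -0.003, 0, 0, -0.135, -0.2, -0.477, -0.353, -0.003, 0, 0, -0.135, -0.2, -0.477, -0.353, -0.003, 0, 0, -0.135, -0.2], "grip_force": 20}}

```text
t: 1.5
position: [0.3653, 0.4923, 0.2201]
tool_rot: [0.053, 0.999, -0.0, 0.0]
ft_force: [0.5, 0.4, 0.2]
finger_gap: 0.63
gripper_force: 0.0
```

```bash
python3 -c "
from plan import *
cur()"
```

```text
t1.5 [0.3653 0.4923 0.2201] th83.87 tilt0.06 gap58.6 F [0.5 0.4 0.2]
```

Emit:
{"method": "carry_out", "body": {"steps": [-0.391, -0.449, 0.001, 0, 0, -0.131, -0.2, -0.391, -0.449, 0.001, 0, 0, -0.131, -0.2, -0.391, -0.449, 0.001, 0, 0, -0.131, -0.2, -0.391, -0.449, 0.001, 0, 0, -0.131, -0.2, -0.391, -0.449, 0.001, 0, 0, -0.131, -0.2]}}

```text
t: 2.0
position: [0.5017, 0.2972, 0.2196]
tool_rot: [-0.049, 0.999, -0.0, 0.0]
ft_force: [0.7, 0.3, 0.1]
finger_gap: 0.6
gripper_force: 0.0
```

Emit:
{"method": "carry_out", "body": {"steps": [0.057, -0.572, -0.001, 0, 0, 0, -0.2, 0.057, -0.572, -0.001, 0, 0, 0, -0.2, 0.057, -0.572, -0.001, 0, 0, 0, -0.2, 0.057, -0.572, -0.001, 0, 0, 0, -0.2, 0.057, -0.572, -0.001, 0, 0, 0, -0.2]}}

```text
t: 2.5
position: [0.5, 0.0664, 0.2201]
tool_rot: [-0.049, 0.999, -0.001, 0.0]
ft_force: [0.3, 0.0, 0.5]
finger_gap: 0.601
gripper_force: 0.0
```

Emit:
{"method": "carry_out", "body": {"steps": [0.059, -0.532, 0.25, 0, 0, 0, -0.2, 0.059, -0.532, 0.25, 0, 0, 0, -0.2, 0.059, -0.532, 0.25, 0, 0, 0, -0.2, 0.059, -0.532, 0.25, 0, 0, 0, -0.2, 0.059, -0.532, 0.25, 0, 0, 0, -0.2]}}

```text
t: 3.0
position: [0.4978, -0.1467, 0.1189]
tool_rot: [-0.05, 0.999, -0.0, -0.0]
ft_force: [0.2, -0.5, -0.7]
finger_gap: 0.596
gripper_force: 0.0
```

Emit:
{"method": "carry_out", "body": {"steps": [0, 0, 0, 0, 0, 0, -0.2, 0, 0, 0, 0, 0, 0, -0.2]}}

```text
t: 3.2
position: [0.4982, -0.1443, 0.1196]
tool_rot: [-0.049, 0.999, 0.0, -0.0]
ft_force: [0.0, 0.4, -1.4]
finger_gap: 0.601
gripper_force: 0.0
```

```bash
python3 -c "
from plan import *
plan(cur(),[(.498,-.144,.022,95.8)])"
```

```text
t3.2 [ 0.4982 -0.1443  0.1196] th95.67 tilt0.03 gap55.9 F [ 0.   0.4 -1.4]
(0.498, -0.144, 0.022, 95.8) [0.0, 0.001, 0.244, -0.001] rows>=2.0
```

Emit:
{"method": "carry_out", "body": {"steps": [0, 0, 0.1, 0, 0, 0, -0.2, 0, 0, 0.2, 0, 0, 0, -0.2, 0, 0, 0.244, 0, 0, 0, -0.2, 0, 0, 0.244, 0, 0, 0, -0.2, 0, 0, 0.244, 0, 0, 0, -0.2]}}

```text
t: 3.7
position: [0.4989, -0.1425, 0.0229]
tool_rot: [-0.051, 0.999, 0.0, 0.0]
ft_force: [0.6, -0.6, -0.4]
finger_gap: 0.602
gripper_force: 0.0
```

Emit:
{"method": "carry_out", "body": {"steps": [0, 0, 0, 0, 0, 0, 1, 0, 0, 0, 0, 0, 0, 1, 0, 0, 0, 0, 0, 0, 1, 0, 0, 0, 0, 0, 0, 1, 0, 0, 0, 0, 0, 0, 1]}}

```text
t: 4.2
position: [0.4989, -0.1436, 0.0232]
tool_rot: [-0.051, 0.999, -0.0, 0.001]
ft_force: [-1.3, 1.7, 8.0]
finger_gap: 0.36
gripper_force: 20.0
```

```bash
python3 -c "
from plan import *
plan((*cur()[:2],.022,95.76),[(.498,-.144,.18,95.8),(.53,0,.18,98),(.561,.1353,.10,101.3),(.561,.1353,.023,101.3)])"
```

```text
t4.2 [ 0.4989 -0.1436  0.0232] th95.79 tilt0.09 gap33.4 F [-1.3  1.7  8. ]
(0.498, -0.144, 0.18, 95.8) [0.002, -0.001, -0.395, -0.0] rows>=3.2
(0.53, 0, 0.18, 98) [-0.116, 0.35, 0.0, -0.025] rows>=3.0
(0.561, 0.1353, 0.1, 101.3) [-0.123, 0.325, 0.2, -0.037] rows>=3.2
(0.561, 0.1353, 0.023, 101.3) [-0.0, -0.0, 0.193, 0.0] rows>=1.5
```

Emit:
{"method": "carry_out", "body": {"steps": [0, 0, -0.05, 0, 0, 0, 1, 0, 0, -0.15, 0, 0, 0, 1, 0, 0, -0.25, 0, 0, 0, 1, 0, 0, -0.35, 0, 0, 0, 1, 0, 0, -0.395, 0, 0, 0, 1]}}

```text
t: 4.7
position: [0.4991, -0.1441, 0.1838]
tool_rot: [-0.05, 0.999, -0.001, 0.002]
ft_force: [1.3, -0.4, -2.1]
finger_gap: 0.366
gripper_force: 20.0
```

Emit:
{"method": "carry_out", "body": {"steps": [-0.03, 0.07, 0, 0, 0, -0.005, 1, -0.06, 0.16, 0, 0, 0, -0.01, 1, -0.08, 0.25, 0, 0, 0, -0.02, 1, -0.116, 0.35, 0, 0, 0, -0.025, 1, -0.116, 0.35, 0, 0, 0, -0.025, 1]}}

```text
t: 5.2
position: [0.5315, 0.0065, 0.1806]
tool_rot: [-0.074, 0.997, 0.001, 0.001]
ft_force: [-0.4, -0.4, -1.6]
finger_gap: 0.362
gripper_force: 20.0
```

```bash
python3 -c "
from plan import *
plan(cur(),[(.561,.1353,.10,101.3),(.561,.1353,.023,101.3)])"
```

```text
t5.2 [0.5315 0.0065 0.1806] th98.47 tilt0.19 gap33.6 F [-0.4 -0.4 -1.6]
(0.561, 0.1353, 0.1, 101.3) [-0.12, 0.308, 0.201, -0.031] rows>=3.1
(0.561, 0.1353, 0.023, 101.3) [-0.0, -0.0, 0.193, -0.0] rows>=1.5
```

Emit:
{"method": "carry_out", "body": {"steps": [-0.04, 0.1, 0, 0, 0, -0.01, 1, -0.08, 0.2, 0.05, 0, 0, -0.02, 1, -0.123, 0.325, 0.1, 0, 0, -0.037, 1, -0.123, 0.325, 0.2, 0, 0, -0.037, 1, -0.123, 0.325, 0.2, 0, 0, -0.037, 1]}}

```text
t: 5.7
position: [0.5581, 0.1369, 0.0963]
tool_rot: [-0.101, 0.995, -0.0, -0.004]
ft_force: [-0.7, -0.9, -1.2]
finger_gap: 0.364
gripper_force: 20.0
```

Emit:
{"method": "carry_out", "body": {"steps": [0, 0, 0, 0, 0, 0, 1, 0, 0, 0, 0, 0, 0, 1]}}

```text
t: 5.9
position: [0.5615, 0.1341, 0.1019]
tool_rot: [-0.098, 0.995, -0.0, 0.001]
ft_force: [0.9, -0.4, -1.3]
finger_gap: 0.368
gripper_force: 20.0
```

```bash
python3 -c "
from plan import *
plan(cur(),[(.561,.1353,.023,101.3)])
from h import *
a=env.camera('top');b=env.camera('side');cv2.imwrite('pics/p1.png',np.vstack([a[100:300,:,::-1],b[60:300,:,::-1]]))"
```

```text
t5.9 [0.5615 0.1341 0.1019] th101.24 tilt0.08 gap34.2 F [ 0.9 -0.4 -1.3]
(0.561, 0.1353, 0.023, 101.3) [0.001, 0.003, 0.197, -0.001] rows>=1.6
```

View pics/p1.png

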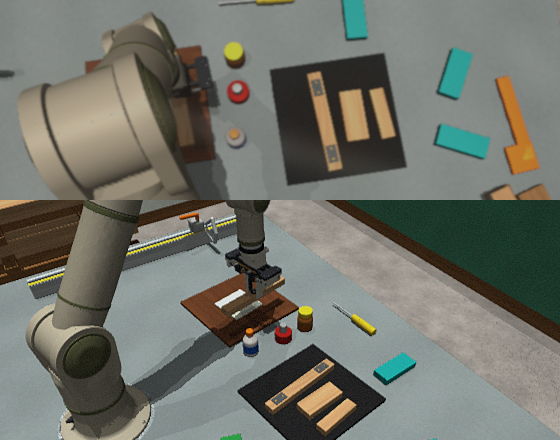

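The stile is held level just right of the panel (side view, around (258,300) in the stack), and nothing else has moved. Next I lower it and release.

Emit:
{"method": "carry_out", "body": {"steps": [0, 0.001, 0.06, 0, 0, 0, 1, 0, 0.001, 0.12, 0, 0, 0, 1, 0, 0.001, 0.16, 0, 0, 0, 1, 0, 0.001, 0.185, 0, 0, 0, 1, 0, 0.001, 0.193, 0, 0, 0, 1]}}

```text
t: 6.5
position: [0.5611, 0.1357, 0.0231]
tool_rot: [-0.099, 0.995, -0.0, 0.0]
ft_force: [-1.3, -1.7, 20.1]
finger_gap: 0.362
gripper_force: 20.0
```

Emit:
{"method": "carry_out", "body": {"steps": [0, 0, 0, 0, 0, 0, 1, 0, 0, 0, 0, 0, 0, 1]}}

```text
t: 6.7
position: [0.5614, 0.1362, 0.024]
tool_rot: [-0.099, 0.995, 0.0, 0.001]
ft_force: [-0.1, 0.5, -0.7]
finger_gap: 0.367
gripper_force: 20.0
```

```bash
python3 -c "
from plan import *
cur()"
```

```text
t6.7 [0.5614 0.1362 0.024 ] th101.35 tilt0.08 gap34.1 F [-0.1  0.5 -0.7]
```

Emit:
{"method": "carry_out", "body": {"steps": [0, 0, 0, 0, 0, 0, -0.1, 0, 0, 0, 0, 0, 0, -0.1, 0, 0, 0, 0, 0, 0, -0.1, 0, 0, -0.05, 0, 0, 0, -0.1, 0, 0, -0.15, 0, 0, 0, -0.1]}}

```text
t: 7.2
position: [0.5592, 0.136, 0.0815]
tool_rot: [-0.099, 0.995, -0.0, -0.002]
ft_force: [0.6, 0.7, 0.6]
finger_gap: 0.552
gripper_force: 0.0
```

```bash
python3 -c "
from plan import *
c=cur()
plan((.561,.1357,.083,101.3),[(.53,-.05,.18,100.2),(.502,-.218,.08,100.2)])"
```

```text
t7.2 [0.5592 0.136  0.0815] th101.40 tilt0.28 gap51.4 F [0.6 0.7 0.6]
(0.53, -0.05, 0.18, 100.2) [0.167, -0.44, -0.242, 0.012] rows>=4.2
(0.502, -0.218, 0.08, 100.2) [0.143, -0.401, 0.25, 0.0] rows>=3.9
```

Emit:
{"method": "carry_out", "body": {"steps": [0, 0, -0.12, 0, 0, 0, -0.1, 0.02, -0.06, -0.21, 0, 0, 0, -0.1, 0.06, -0.17, -0.242, 0, 0, 0, -0.1, 0.11, -0.3, -0.242, 0, 0, 0.012, -0.1, 0.167, -0.44, -0.242, 0, 0, 0.012, -0.1]}}

```text
t: 7.7
position: [0.533, -0.035, 0.1809]
tool_rot: [-0.09, 0.996, -0.0, 0.001]
ft_force: [0.4, 0.2, -0.2]
finger_gap: 0.55
gripper_force: 0.0
```

Emit:
{"method": "carry_out", "body": {"steps": [0.05, -0.12, 0, 0, 0, 0, -0.1, 0.1, -0.24, 0.02, 0, 0, 0, -0.1, 0.143, -0.36, 0.1, 0, 0, 0, -0.1, 0.143, -0.401, 0.2, 0, 0, 0, -0.1, 0.143, -0.401, 0.25, 0, 0, 0, -0.1]}}

```text
t: 8.2
position: [0.5041, -0.2058, 0.078]
tool_rot: [-0.087, 0.996, -0.001, -0.0]
ft_force: [-0.3, 0.1, -0.1]
finger_gap: 0.552
gripper_force: 0.0
```

Emit:
{"method": "carry_out", "body": {"steps": [0, 0, 0, 0, 0, 0, -0.1, 0, 0, 0, 0, 0, 0, -0.1]}}

```text
t: 8.4
position: [0.5054, -0.201, 0.0801]
tool_rot: [-0.09, 0.996, 0.0, -0.0]
ft_force: [-0.8, 0.1, 0.6]
finger_gap: 0.551
gripper_force: 0.0
```

```bash
python3 -c "
from plan import *
plan(cur(),[(.502,-.218,.022,100.2)])
from h import *
a=env.camera('top');b=env.camera('side');cv2.imwrite('pics/p2.png',np.vstack([a[100:300,:,::-1],b[60:300,:,::-1]]))
for n,im in(('top',a),('side',b)):
    for k,z in(('white',.018),('wood',.036)):
        for c in blobs(im,k):
            r=rect(n,c,z)
            if r[2]<300 and abs(r[0]-530)<120 and abs(r[1])<400: print(n,k,r)
"
```

```text
t8.4 [ 0.5054 -0.201   0.0801] th100.32 tilt0.05 gap51.2 F [-0.8  0.1  0.6]
(0.502, -0.218, 0.022, 100.2) [0.016, -0.04, 0.145, 0.001] rows>=1.2
top white [543.9 221.1 115.7 115.6 -79. ]
top wood [560.7 133.9 248.3  32.6  11.3]
side white [540.  220.5 121.7 118.1  11.1]
side wood [ 4.263e+02 -2.337e+02  1.054e+02  4.410e+01  3.000e-01]
side wood [ 512.4 -323.1  127.2  126.8  -86.3]
side wood [555.7 139.7 250.2  52.3  11.5]
```

View pics/p2.png

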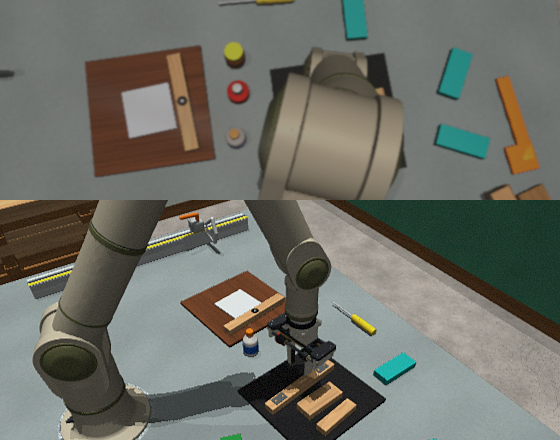

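The lock stile lies right of the panel, parallel to it, with the disc at (182,200). In the panel frame it sits at about (-1,-88.5) mm, which is good. The gripper is 17 mm short of the hinge stile, so I align it and then descend.

Emit:
{"method": "carry_out", "body": {"steps": [0.016, -0.04, 0, 0, 0, 0, -0.1, 0.016, -0.04, 0.06, 0, 0, 0, -0.1, 0.016, -0.04, 0.12, 0, 0, 0, -0.1, 0.016, -0.04, 0.145, 0, 0, 0, -0.1, 0.016, -0.04, 0.145, 0, 0, 0, -0.1]}}

```text
t: 9.0
position: [0.5022, -0.2177, 0.0218]
tool_rot: [-0.09, 0.996, 0.0, -0.0]
ft_force: [-1.1, 1.1, 0.8]
finger_gap: 0.55
gripper_force: 0.0
```

Emit:
{"method": "carry_out", "body": {"steps": [0, 0, 0, 0, 0, 0, 1, 0, 0, 0, 0, 0, 0, 1, 0, 0, 0, 0, 0, 0, 1, 0, 0, 0, 0, 0, 0, 1, 0, 0, -0.1, 0, 0, 0, 1]}}

```text
t: 9.5
position: [0.5001, -0.2175, 0.0592]
tool_rot: [-0.09, 0.996, 0.001, -0.003]
ft_force: [0.8, 0.6, -1.1]
finger_gap: 0.368
gripper_force: 20.0
```

Emit:
{"method": "carry_out", "body": {"steps": [0, 0, -0.1, 0, 0, 0, 1, 0, 0, -0.2, 0, 0, 0, 1, 0, 0, -0.295, 0, 0, 0, 1, 0, 0, -0.295, 0, 0, 0, 1]}}

```text
t: 9.9
position: [0.5041, -0.2194, 0.1849]
tool_rot: [-0.089, 0.996, -0.002, 0.004]
ft_force: [0.1, 0.2, -2.1]
finger_gap: 0.362
gripper_force: 20.0
```

```bash
python3 -c "
from plan import *
plan(cur(),[(.5,-.04,.18,100.2),(.505,.14,.18,101.3),(.527,.3075,.12,101.3),(.527,.3075,.023,101.3)])"
```

```text
t9.9 [ 0.5041 -0.2194  0.1849] th100.25 tilt0.47 gap33.6 F [ 0.1  0.2 -2.1]
(0.5, -0.04, 0.18, 100.2) [-0.07, 0.443, 0.012, 0.001] rows>=3.6
(0.505, 0.14, 0.18, 101.3) [-0.092, 0.441, 0.0, -0.013] rows>=3.6
(0.527, 0.3075, 0.12, 101.3) [-0.136, 0.4, 0.15, 0.0] rows>=3.6
(0.527, 0.3075, 0.023, 101.3) [0.0, -0.0, 0.243, 0.0] rows>=1.9
```

Emit:
{"method": "carry_out", "body": {"steps": [-0.02, 0.1, 0, 0, 0, 0, 1, -0.035, 0.21, 0, 0, 0, 0, 1, -0.05, 0.32, 0, 0, 0, 0, 1, -0.07, 0.443, 0, 0, 0, 0, 1, -0.07, 0.443, 0, 0, 0, 0, 1]}}

```text
t: 10.4
position: [0.4975, -0.032, 0.1794]
tool_rot: [-0.094, 0.996, 0.001, -0.0]
ft_force: [0.0, -0.6, -2.0]
finger_gap: 0.366
gripper_force: 20.0
```

Emit:
{"method": "carry_out", "body": {"steps": [-0.02, 0.1, 0, 0, 0, 0, 1, -0.045, 0.21, 0, 0, 0, -0.013, 1, -0.07, 0.32, 0, 0, 0, -0.013, 1, -0.092, 0.441, 0, 0, 0, -0.013, 1, -0.092, 0.441, 0, 0, 0, -0.013, 1]}}

```text
t: 10.9
position: [0.5022, 0.1483, 0.1794]
tool_rot: [-0.104, 0.995, 0.002, 0.0]
ft_force: [-1.0, -0.3, -1.4]
finger_gap: 0.365
gripper_force: 20.0
```

Emit:
{"method": "carry_out", "body": {"steps": [-0.035, 0.1, 0, 0, 0, 0, 1, -0.07, 0.21, 0.03, 0, 0, 0, 1, -0.1, 0.32, 0.09, 0, 0, 0, 1, -0.136, 0.4, 0.15, 0, 0, 0, 1, -0.136, 0.4, 0.15, 0, 0, 0, 1]}}

```text
t: 11.4
position: [0.5226, 0.3131, 0.1161]
tool_rot: [-0.103, 0.995, 0.0, -0.002]
ft_force: [-0.5, -0.8, -1.9]
finger_gap: 0.361
gripper_force: 20.0
```

Emit:
{"method": "carry_out", "body": {"steps": [0, 0, 0, 0, 0, 0, 1, 0, 0, 0, 0, 0, 0, 1]}}

```text
t: 11.6
position: [0.5243, 0.3067, 0.1197]
tool_rot: [-0.099, 0.995, -0.001, -0.0]
ft_force: [0.0, -0.8, -0.5]
finger_gap: 0.363
gripper_force: 20.0
```

```bash
python3 -c "
from plan import *
plan(cur(),[(.527,.3075,.024,101.3)])"
```

```text
t11.6 [0.5243 0.3067 0.1197] th101.37 tilt0.08 gap33.8 F [ 0.  -0.8 -0.5]
(0.527, 0.3075, 0.024, 101.3) [-0.007, 0.001, 0.239, 0.001] rows>=1.9
```

Emit:
{"method": "carry_out", "body": {"steps": [-0.007, 0.001, 0.09, 0, 0, 0, 1, -0.007, 0.001, 0.17, 0, 0, 0, 1, -0.007, 0.001, 0.21, 0, 0, 0, 1, -0.007, 0.001, 0.23, 0, 0, 0, 1, -0.007, 0.001, 0.241, 0, 0, 0, 1]}}

```text
t: 12.1
position: [0.5273, 0.3084, 0.0237]
tool_rot: [-0.099, 0.995, -0.0, 0.0]
ft_force: [0.2, 0.4, -0.6]
finger_gap: 0.366
gripper_force: 20.0
```

Emit:
{"method": "carry_out", "body": {"steps": [0, 0, 0, 0, 0, 0, 1, 0, 0, 0, 0, 0, 0, 1, 0, 0, 0, 0, 0, 0, -0.1, 0, 0, 0, 0, 0, 0, -0.1, 0, 0, 0, 0, 0, 0, -0.1]}}

```text
t: 12.6
position: [0.527, 0.3098, 0.024]
tool_rot: [-0.1, 0.995, 0.0, 0.0]
ft_force: [0.3, -0.1, 0.3]
finger_gap: 0.54
gripper_force: 0.0
```

Emit:
{"method": "carry_out", "body": {"steps": [0, 0, -0.1, 0, 0, 0, -0.1, 0, 0, -0.2, 0, 0, 0, -0.1, 0, 0, -0.3, 0, 0, 0, -0.1, 0, 0, -0.39, 0, 0, 0, -0.1, 0, 0, -0.39, 0, 0, 0, -0.1]}}

```text
t: 13.1
position: [0.5289, 0.311, 0.1846]
tool_rot: [-0.1, 0.995, 0.002, 0.004]
ft_force: [0.6, 0.0, 0.0]
finger_gap: 0.548
gripper_force: 0.0
```

```bash
python3 -c "
from plan import *
plan(cur(),[(.52,.08,.18,101),(.518,-.15,.18,101),(.517,-.362,.1,100.9),(.517,-.362,.022,100.9)])"
```

```text
t13.1 [0.5289 0.311  0.1846] th101.44 tilt0.47 gap51.0 F [0.6 0.  0. ]
(0.52, 0.08, 0.18, 101) [0.136, -0.562, 0.012, 0.005] rows>=4.6
(0.518, -0.15, 0.18, 101) [0.115, -0.563, -0.0, -0.0] rows>=4.6
(0.517, -0.362, 0.1, 100.9) [0.103, -0.52, 0.2, 0.001] rows>=4.5
(0.517, -0.362, 0.022, 100.9) [0.0, 0.0, 0.195, 0.0] rows>=1.6
```

Emit:
{"method": "carry_out", "body": {"steps": [0.03, -0.12, 0, 0, 0, 0, -0.1, 0.06, -0.24, 0, 0, 0, 0, -0.1, 0.09, -0.36, 0, 0, 0, 0, -0.1, 0.12, -0.48, 0, 0, 0, 0, -0.1, 0.136, -0.562, 0, 0, 0, 0, -0.1]}}

```text
t: 13.6
position: [0.517, 0.0748, 0.179]
tool_rot: [-0.099, 0.995, -0.001, -0.001]
ft_force: [0.2, -0.4, 1.0]
finger_gap: 0.55
gripper_force: 0.0
```

Emit:
{"method": "carry_out", "body": {"steps": [0.025, -0.12, 0, 0, 0, 0, -0.1, 0.05, -0.24, 0, 0, 0, 0, -0.1, 0.075, -0.36, 0, 0, 0, 0, -0.1, 0.1, -0.48, 0, 0, 0, 0, -0.1, 0.115, -0.563, 0, 0, 0, 0, -0.1]}}

```text
t: 14.1
position: [0.5168, -0.155, 0.179]
tool_rot: [-0.099, 0.995, -0.0, -0.0]
ft_force: [0.2, 0.3, -0.2]
finger_gap: 0.548
gripper_force: 0.0
```

Emit:
{"method": "carry_out", "body": {"steps": [0.025, -0.12, 0, 0, 0, 0, -0.1, 0.05, -0.24, 0, 0, 0, 0, -0.1, 0.075, -0.36, 0.05, 0, 0, 0, -0.1, 0.1, -0.46, 0.1, 0, 0, 0, -0.1, 0.103, -0.52, 0.2, 0, 0, 0, -0.1]}}

```text
t: 14.6
position: [0.5183, -0.3689, 0.1]
tool_rot: [-0.098, 0.995, -0.002, 0.001]
ft_force: [0.7, -0.9, 0.0]
finger_gap: 0.551
gripper_force: 0.0
```

Emit:
{"method": "carry_out", "body": {"steps": [0, 0, 0, 0, 0, 0, -0.1, 0, 0, 0, 0, 0, 0, -0.1]}}

```text
t: 14.8
position: [0.5179, -0.3628, 0.098]
tool_rot: [-0.1, 0.995, 0.001, -0.001]
ft_force: [0.1, 0.5, 0.1]
finger_gap: 0.547
gripper_force: 0.0
```

```bash
cat > chk.py <<'E'
from plan import *; from h import *
def chk(f=None):
    a=env.camera('top'); b=env.camera('side')
    if f: cv2.imwrite(f,np.vstack([a[100:300,:,::-1],b[60:300,:,::-1]]))
    for k,z in(('white',.018),('wood',.036)):
        for c in blobs(a,k):
            r=rect('top',c,z); d=np.array(r[:2])-[544,220.8]; t=np.radians(11.3)
            if r[2]<300 and abs(r[0]-530)<140 and abs(r[1])<400: print(k,r,"panel frame",np.round([d@[np.cos(t),np.sin(t)],d@[-np.sin(t),np.cos(t)]],1))
E
python3 -c "
from chk import *
plan(cur(),[(.517,-.362,.022,100.9)]); chk()"
```

```text
t14.8 [ 0.5179 -0.3628  0.098 ] th101.42 tilt0.18 gap50.9 F [0.1 0.5 0.1]
(0.517, -0.362, 0.022, 100.9) [0.002, 0.002, 0.19, 0.006] rows>=1.5
white [544.1 220.6 119.5 119.3 -78.8] panel frame [ 0.1 -0.2]
wood [ 553.9 -279.    42.7   38.3    8.3] panel frame [ -88.2 -492.1]
wood [529.1 299.9 251.7  50.9  11.4] panel frame [ 0.9 80.5]
wood [559.6 142.2 251.6  51.8  11.5] panel frame [ -0.1 -80.1]
```

Emit:
{"method": "carry_out", "body": {"steps": [0.002, 0.002, 0.06, 0, 0, 0.006, -0.1, 0.002, 0.002, 0.12, 0, 0, 0.006, -0.1, 0.002, 0.002, 0.17, 0, 0, 0.006, -0.1, 0.002, 0.002, 0.19, 0, 0, 0.006, -0.1, 0.002, 0.002, 0.19, 0, 0, 0.006, -0.1]}}

```text
t: 15.4
position: [0.5183, -0.3617, 0.0238]
tool_rot: [-0.096, 0.995, 0.0, 0.0]
ft_force: [-0.7, 0.7, 0.3]
finger_gap: 0.548
gripper_force: 0.0
```

Emit:
{"method": "carry_out", "body": {"steps": [0, 0, 0, 0, 0, 0, 1, 0, 0, 0, 0, 0, 0, 1, 0, 0, 0, 0, 0, 0, 1, 0, 0, 0, 0, 0, 0, 1, 0, 0, -0.1, 0, 0, 0, 1]}}

```text
t: 15.9
position: [0.5157, -0.3613, 0.0603]
tool_rot: [-0.095, 0.995, 0.002, -0.003]
ft_force: [0.5, -0.6, -1.5]
finger_gap: 0.364
gripper_force: 20.0
```

Emit:
{"method": "carry_out", "body": {"steps": [0, 0, -0.1, 0, 0, 0, 1, 0, 0, -0.2, 0, 0, 0, 1, 0, 0, -0.295, 0, 0, 0, 1, 0, 0, -0.295, 0, 0, 0, 1]}}

```text
t: 16.3
position: [0.52, -0.3644, 0.1872]
tool_rot: [-0.095, 0.995, -0.003, 0.004]
ft_force: [0.9, 0.2, -0.4]
finger_gap: 0.365
gripper_force: 20.0
```

```bash
python3 -c "
from plan import *
plan(cur(),[(.517,-.20,.18,66),(.53,-.02,.18,35),(.58,.15,.18,11.3),(.6293,.2391,.1,11.3),(.6293,.2391,.023,11.3)])"
```

```text
t16.3 [ 0.52   -0.3644  0.1872] th100.88 tilt0.51 gap34.0 F [ 0.9  0.2 -0.4]
(0.517, -0.2, 0.18, 66) [-0.07, 0.405, 0.018, 0.388] rows>=4.1
(0.53, -0.02, 0.18, 35) [0.153, 0.424, -0.0, 0.344] rows>=3.6
(0.58, 0.15, 0.18, 11.3) [0.277, 0.346, -0.0, 0.263] rows>=3.5
(0.6293, 0.2391, 0.1, 11.3) [0.194, 0.165, 0.2, 0.0] rows>=2.6
(0.6293, 0.2391, 0.023, 11.3) [0.0, -0.0, 0.192, 0.0] rows>=1.5
```

Emit:
{"method": "carry_out", "body": {"steps": [-0.01, 0.1, 0, 0, 0, 0.09, 1, -0.025, 0.2, 0, 0, 0, 0.18, 1, -0.05, 0.31, 0, 0, 0, 0.27, 1, -0.07, 0.405, 0, 0, 0, 0.35, 1, -0.07, 0.405, 0, 0, 0, 0.388, 1]}}

```text
t: 16.8
position: [0.5147, -0.1922, 0.181]
tool_rot: [0.207, 0.978, 0.001, -0.001]
ft_force: [0.2, 0.0, -1.1]
finger_gap: 0.366
gripper_force: 20.0
```

Emit:
{"method": "carry_out", "body": {"steps": [0.04, 0.1, 0, 0, 0, 0.08, 1, 0.075, 0.21, 0, 0, 0, 0.17, 1, 0.11, 0.32, 0, 0, 0, 0.26, 1, 0.153, 0.424, 0, 0, 0, 0.344, 1, 0.153, 0.424, 0, 0, 0, 0.344, 1]}}

```text
t: 17.3
position: [0.5277, -0.0107, 0.1808]
tool_rot: [0.459, 0.888, 0.001, -0.001]
ft_force: [-0.4, -0.0, -0.8]
finger_gap: 0.366
gripper_force: 20.0
```

Emit:
{"method": "carry_out", "body": {"steps": [0.07, 0.085, 0, 0, 0, 0.07, 1, 0.14, 0.17, 0, 0, 0, 0.14, 1, 0.21, 0.26, 0, 0, 0, 0.21, 1, 0.277, 0.346, 0, 0, 0, 0.263, 1, 0.277, 0.346, 0, 0, 0, 0.263, 1]}}

```text
t: 17.8
position: [0.5781, 0.1586, 0.1805]
tool_rot: [0.631, 0.776, 0.001, -0.0]
ft_force: [-0.3, -0.4, -1.6]
finger_gap: 0.364
gripper_force: 20.0
```

Emit:
{"method": "carry_out", "body": {"steps": [0.06, 0.05, 0, 0, 0, 0, 1, 0.13, 0.11, 0.05, 0, 0, 0, 1, 0.194, 0.165, 0.12, 0, 0, 0, 1, 0.194, 0.165, 0.15, 0, 0, 0, 1, 0.194, 0.165, 0.15, 0, 0, 0, 1]}}

```text
t: 18.3
position: [0.6253, 0.2396, 0.1187]
tool_rot: [0.633, 0.774, -0.002, -0.001]
ft_force: [-0.1, -0.8, -0.2]
finger_gap: 0.359
gripper_force: 20.0
```

Emit:
{"method": "carry_out", "body": {"steps": [0, 0, 0, 0, 0, 0, 1, 0, 0, 0, 0, 0, 0, 1]}}

```text
t: 18.5
position: [0.6272, 0.2389, 0.1226]
tool_rot: [0.634, 0.773, 0.0, 0.0]
ft_force: [-1.3, -0.1, -0.6]
finger_gap: 0.36
gripper_force: 20.0
```

```bash
python3 -c "
from plan import *
plan(cur(),[(.6293,.2391,.024,11.3)])
from chk import *; chk('pics/p3.png')"
```

```text
t18.5 [0.6272 0.2389 0.1226] th11.27 tilt0.07 gap33.5 F [-1.3 -0.1 -0.6]
(0.6293, 0.2391, 0.024, 11.3) [-0.001, 0.005, 0.247, -0.0] rows>=2.0
white [551.9 180.5 119.5  37.7  10.9] panel frame [ -0.1 -41.1]
wood [ 513.6 -291.1  126.    54.8    6.7] panel frame [-130.1 -496. ]
wood [527.6 307.9 251.9  35.3  11.2] panel frame [ 1.  88.6]
wood [560.5 137.3 251.4  41.7  11.4] panel frame [ -0.2 -85.1]
```

View pics/p3.png

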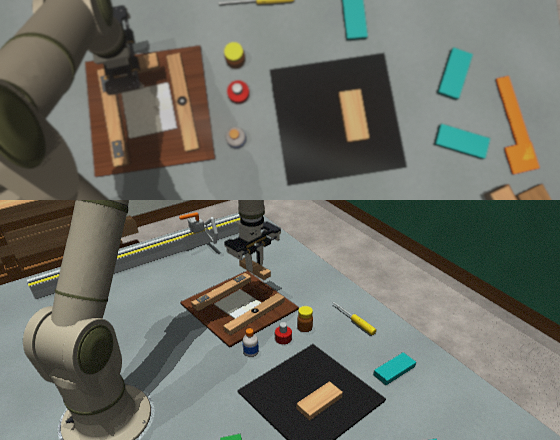

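Both stiles lie in place (hinge at about +88.6 mm, lock about −89 mm), and the narrow rail hangs level between them behind the panel at (145,62). Next I lower it.

Emit:
{"method": "carry_out", "body": {"steps": [-0.001, 0.005, 0.09, 0, 0, 0, 1, -0.001, 0.005, 0.17, 0, 0, 0, 1, -0.001, 0.005, 0.215, 0, 0, 0, 1, -0.001, 0.005, 0.235, 0, 0, 0, 1, -0.001, 0.005, 0.247, 0, 0, 0, 1]}}

```text
t: 19.1
position: [0.6285, 0.2401, 0.0238]
tool_rot: [0.634, 0.774, -0.0, -0.0]
ft_force: [-9.5, -1.9, 30.4]
finger_gap: 0.364
gripper_force: 20.0
```

Emit:
{"method": "carry_out", "body": {"steps": [0, 0, 0.002, 0, 0, 0, 1, 0, 0, 0.002, 0, 0, 0, 1]}}

```text
t: 19.3
position: [0.6292, 0.2404, 0.0237]
tool_rot: [0.634, 0.774, 0.001, 0.0]
ft_force: [-1.2, -1.2, 4.7]
finger_gap: 0.362
gripper_force: 20.0
```

Emit:
{"method": "carry_out", "body": {"steps": [0, 0, 0, 0, 0, 0, -0.1, 0, 0, 0, 0, 0, 0, -0.1, 0, 0, 0, 0, 0, 0, -0.1, 0, 0, -0.1, 0, 0, 0, -0.1, 0, 0, -0.2, 0, 0, 0, -0.1]}}

```text
t: 19.8
position: [0.6281, 0.2403, 0.1016]
tool_rot: [0.634, 0.774, -0.001, -0.0]
ft_force: [-0.3, 0.3, -0.0]
finger_gap: 0.549
gripper_force: 0.0
```

Emit:
{"method": "carry_out", "body": {"steps": [0, 0, -0.1, 0, 0, 0, -0.7, 0, 0, -0.2, 0, 0, 0, -0.7, 0, 0, -0.2, 0, 0, 0, -0.7]}}

```text
t: 20.1
position: [0.6317, 0.2413, 0.1876]
tool_rot: [0.634, 0.774, 0.004, 0.002]
ft_force: [0.3, 0.1, 0.9]
finger_gap: 0.757
gripper_force: 0.0
```

```bash
python3 -c "
from plan import *
plan(cur(),[(.58,.1,.18,40),(.53,-.10,.18,68),(.514,-.292,.18,96.8),(.514,-.292,.08,96.8),(.514,-.292,.022,96.8)])"
```

```text
t20.1 [0.6317 0.2413 0.1876] th11.35 tilt0.51 gap70.4 F [0.3 0.1 0.9]
(0.58, 0.1, 0.18, 40) [-0.321, -0.196, 0.019, -0.318] rows>=3.3
(0.53, -0.1, 0.18, 68) [-0.303, -0.417, 0.0, -0.311] rows>=4.1
(0.514, -0.292, 0.18, 96.8) [-0.143, -0.46, 0.0, -0.32] rows>=3.9
(0.514, -0.292, 0.08, 96.8) [0.0, 0.0, 0.25, -0.0] rows>=2.0
(0.514, -0.292, 0.022, 96.8) [0.0, 0.0, 0.145, -0.0] rows>=1.2
```

Emit:
{"method": "carry_out", "body": {"steps": [-0.08, -0.05, 0, 0, 0, -0.08, -0.7, -0.16, -0.1, 0, 0, 0, -0.16, -0.7, -0.24, -0.15, 0, 0, 0, -0.24, -0.7, -0.321, -0.196, 0, 0, 0, -0.318, -0.7, -0.321, -0.196, 0, 0, 0, -0.318, -0.7]}}

```text
t: 20.6
position: [0.5756, 0.0933, 0.1819]
tool_rot: [0.424, 0.906, -0.001, -0.0]
ft_force: [-0.2, -0.1, 1.1]
finger_gap: 0.853
gripper_force: 0.0
```

Emit:
{"method": "carry_out", "body": {"steps": [-0.07, -0.1, 0, 0, 0, -0.07, -0.7, -0.14, -0.2, 0, 0, 0, -0.14, -0.7, -0.21, -0.29, 0, 0, 0, -0.22, -0.7, -0.27, -0.37, 0, 0, 0, -0.311, -0.7, -0.303, -0.417, 0, 0, 0, -0.311, -0.7]}}

```text
t: 21.1
position: [0.5265, -0.104, 0.1816]
tool_rot: [0.191, 0.982, -0.0, -0.0]
ft_force: [0.3, 0.5, 0.8]
finger_gap: 0.848
gripper_force: 0.0
```

Emit:
{"method": "carry_out", "body": {"steps": [-0.035, -0.115, 0, 0, 0, -0.08, -0.7, -0.07, -0.23, 0, 0, 0, -0.16, -0.7, -0.105, -0.345, 0, 0, 0, -0.24, -0.7, -0.143, -0.46, 0, 0, 0, -0.32, -0.7, -0.143, -0.46, 0, 0, 0, -0.32, -0.7]}}

```text
t: 21.6
position: [0.5094, -0.301, 0.1813]
tool_rot: [-0.056, 0.998, -0.001, -0.0]
ft_force: [0.1, 0.5, 1.2]
finger_gap: 0.851
gripper_force: 0.0
```

Emit:
{"method": "carry_out", "body": {"steps": [0, 0, 0.1, 0, 0, 0, -0.6, 0, 0, 0.2, 0, 0, 0, -0.6, 0, 0, 0.25, 0, 0, 0, -0.6, 0, 0, 0.25, 0, 0, 0, -0.6, 0, 0, 0.25, 0, 0, 0, -0.6]}}

```text
t: 22.1
position: [0.5118, -0.2922, 0.0818]
tool_rot: [-0.059, 0.998, 0.0, -0.0]
ft_force: [0.8, 0.1, -0.3]
finger_gap: 0.8
gripper_force: 0.0
```

```bash
python3 -c "
from plan import *
plan(cur(),[(.514,-.292,.022,96.8)])
from chk import *; chk()"
```

```text
t22.1 [ 0.5118 -0.2922  0.0818] th96.77 tilt0.04 gap74.4 F [ 0.8  0.1 -0.3]
(0.514, -0.292, 0.022, 96.8) [-0.005, -0.0, 0.15, -0.0] rows>=1.2
white [544.1 220.6 118.2 118.   11.2] panel frame [ 0.1 -0.2]
wood [ 418.6 -398.3  296.9  229.2   65.8] panel frame [-244.3 -582.5]
wood [543.9 221.  250.5 211.   11.3] panel frame [-0.1  0.2]
```

Emit:
{"method": "carry_out", "body": {"steps": [-0.005, 0, 0.06, 0, 0, 0, -0.6, -0.005, 0, 0.11, 0, 0, 0, -0.6, -0.005, 0, 0.14, 0, 0, 0, -0.6, -0.005, 0, 0.15, 0, 0, 0, -0.6, -0.005, 0, 0.15, 0, 0, 0, -0.6]}}

```text
t: 22.7
position: [0.5136, -0.2926, 0.0222]
tool_rot: [-0.059, 0.998, -0.0, 0.0]
ft_force: [0.7, -0.0, 0.7]
finger_gap: 0.799
gripper_force: 0.0
```

Emit:
{"method": "carry_out", "body": {"steps": [0, 0, 0, 0, 0, 0, 1, 0, 0, 0, 0, 0, 0, 1, 0, 0, 0, 0, 0, 0, 1, 0, 0, 0, 0, 0, 0, 1, 0, 0, -0.1, 0, 0, 0, 1]}}

```text
t: 23.2
position: [0.5112, -0.2912, 0.0586]
tool_rot: [-0.059, 0.998, 0.002, -0.003]
ft_force: [0.2, 0.5, -0.9]
finger_gap: 0.577
gripper_force: 20.0
```

Emit:
{"method": "carry_out", "body": {"steps": [0, 0, -0.1, 0, 0, 0, 1, 0, 0, -0.2, 0, 0, 0, 1, 0, 0, -0.295, 0, 0, 0, 1, 0, 0, -0.295, 0, 0, 0, 1, 0, 0, -0.295, 0, 0, 0, 1]}}

```text
t: 23.7
position: [0.5135, -0.2927, 0.1806]
tool_rot: [-0.059, 0.998, -0.001, 0.001]
ft_force: [0.6, 0.2, -0.8]
finger_gap: 0.573
gripper_force: 20.0
```

```bash
python3 -c "
from plan import *
plan(cur(),[(.514,-.11,.18,66),(.505,.06,.18,35),(.449,.2032,.18,11.3),(.4489,.2032,.08,11.3),(.4489,.2032,.024,11.3)])"
```

```text
t23.7 [ 0.5135 -0.2927  0.1806] th96.77 tilt0.11 gap53.3 F [ 0.6  0.2 -0.8]
(0.514, -0.11, 0.18, 66) [-0.055, 0.453, 0.002, 0.342] rows>=3.7
(0.505, 0.06, 0.18, 35) [0.194, 0.38, -0.0, 0.344] rows>=3.6
(0.449, 0.2032, 0.18, 11.3) [0.373, 0.091, -0.0, 0.264] rows>=3.1
(0.4489, 0.2032, 0.08, 11.3) [-0.0, -0.001, 0.25, -0.0] rows>=2.0
(0.4489, 0.2032, 0.024, 11.3) [-0.0, 0.0, 0.14, -0.0] rows>=1.1
```

Emit:
{"method": "carry_out", "body": {"steps": [-0.01, 0.1, 0, 0, 0, 0.085, 1, -0.025, 0.22, 0, 0, 0, 0.17, 1, -0.04, 0.34, 0, 0, 0, 0.26, 1, -0.055, 0.453, 0, 0, 0, 0.342, 1, -0.055, 0.453, 0, 0, 0, 0.342, 1]}}

```text
t: 24.2
position: [0.5133, -0.1021, 0.1782]
tool_rot: [0.205, 0.979, 0.001, -0.002]
ft_force: [-0.2, -0.3, -1.7]
finger_gap: 0.579
gripper_force: 20.0
```

Emit:
{"method": "carry_out", "body": {"steps": [0.05, 0.1, 0, 0, 0, 0.08, 1, 0.1, 0.2, 0, 0, 0, 0.17, 1, 0.15, 0.3, 0, 0, 0, 0.26, 1, 0.194, 0.38, 0, 0, 0, 0.344, 1, 0.194, 0.38, 0, 0, 0, 0.344, 1]}}

```text
t: 24.7
position: [0.5036, 0.066, 0.1782]
tool_rot: [0.459, 0.888, -0.0, -0.001]
ft_force: [0.8, -0.7, -1.7]
finger_gap: 0.581
gripper_force: 20.0
```

Emit:
{"method": "carry_out", "body": {"steps": [0.09, 0.02, 0, 0, 0, 0.07, 1, 0.19, 0.045, 0, 0, 0, 0.14, 1, 0.29, 0.07, 0, 0, 0, 0.21, 1, 0.373, 0.091, 0, 0, 0, 0.264, 1, 0.373, 0.091, 0, 0, 0, 0.264, 1]}}

```text
t: 25.2
position: [0.4469, 0.2071, 0.1784]
tool_rot: [0.632, 0.775, -0.001, -0.001]
ft_force: [-0.2, -0.1, -0.9]
finger_gap: 0.575
gripper_force: 20.0
```

Emit:
{"method": "carry_out", "body": {"steps": [0, 0, 0.05, 0, 0, 0, 1, 0, 0, 0.12, 0, 0, 0, 1, 0, 0, 0.2, 0, 0, 0, 1, 0, 0, 0.2, 0, 0, 0, 1, 0, 0, 0.2, 0, 0, 0, 1]}}

```text
t: 25.7
position: [0.4488, 0.2018, 0.0994]
tool_rot: [0.634, 0.773, -0.001, -0.0]
ft_force: [0.6, -0.9, -0.7]
finger_gap: 0.578
gripper_force: 20.0
```

```bash
python3 -c "
from plan import *
plan(cur(),[(.4489,.2032,.0235,11.3)])
from chk import *; chk('pics/p4.png')"
```

```text
t25.7 [0.4488 0.2018 0.0994] th11.25 tilt0.17 gap53.7 F [ 0.6 -0.9 -0.7]
(0.4489, 0.2032, 0.0235, 11.3) [0.003, 0.001, 0.19, -0.001] rows>=1.5
white [550.  193.  118.7  63.1  11.6] panel frame [  0.4 -28.4]
wood [544.3 221.9 252.7 213.6  11.3] panel frame [0.5 1. ]
```

View pics/p4.png

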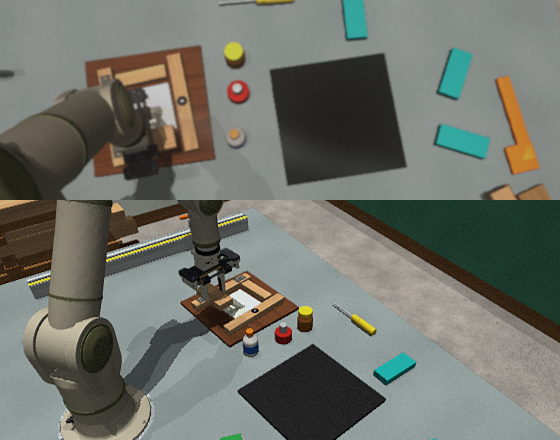

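The narrow rail lies behind the panel, around (138,77), and the wide rail hangs over its slot near (160,140). I lower it slowly.

Emit:
{"method": "carry_out", "body": {"steps": [0.003, 0.001, 0.06, 0, 0, 0, 1, 0.003, 0.001, 0.11, 0, 0, 0, 1, 0.003, 0.001, 0.145, 0, 0, 0, 1, 0.003, 0.001, 0.165, 0, 0, 0, 1, 0.003, 0.001, 0.178, 0, 0, 0, 1]}}

```text
t: 26.3
position: [0.4496, 0.2049, 0.0291]
tool_rot: [0.634, 0.773, 0.001, 0.0]
ft_force: [1.0, -0.2, -1.1]
finger_gap: 0.578
gripper_force: 20.0
```

Emit:
{"method": "carry_out", "body": {"steps": [0, 0, 0.004, 0, 0, 0, 1, 0, 0, 0.008, 0, 0, 0, 1, 0, 0, 0.012, 0, 0, 0, 1, 0, 0, 0.012, 0, 0, 0, 1]}}

```text
t: 26.7
position: [0.4492, 0.2048, 0.024]
tool_rot: [0.634, 0.773, 0.0, 0.0]
ft_force: [-0.1, 0.3, -2.1]
finger_gap: 0.577
gripper_force: 20.0
```

Emit:
{"method": "carry_out", "body": {"steps": [0, 0, 0, 0, 0, 0, -0.5, 0, 0, 0, 0, 0, 0, -0.5, 0, 0, 0, 0, 0, 0, -0.5, 0, 0, -0.1, 0, 0, 0, -0.5, 0, 0, -0.2, 0, 0, 0, -0.5]}}

```text
t: 27.2
position: [0.4483, 0.2042, 0.1039]
tool_rot: [0.634, 0.773, -0.002, -0.001]
ft_force: [0.7, 0.4, 0.7]
finger_gap: 0.748
gripper_force: 0.0
```

Emit:
{"method": "carry_out", "body": {"steps": [0, 0, -0.1, 0, 0, 0, -0.5, 0, 0, -0.2, 0, 0, 0, -0.3, 0, 0, -0.2, 0, 0, 0, -0.2]}}

```text
t: 27.5
position: [0.451, 0.2056, 0.1883]
tool_rot: [0.634, 0.773, 0.004, 0.001]
ft_force: [-0.2, -0.6, 0.6]
finger_gap: 0.631
gripper_force: 0.0
```

```bash
python3 -c "
from plan import *
plan(cur(),[(.42,.0,.18,11.3),(.44,-.2,.18,11.3)])"
```

```text
t27.5 [0.451  0.2056 0.1883] th11.26 tilt0.43 gap58.7 F [-0.2 -0.6  0.6]
(0.42, 0.0, 0.18, 11.3) [-0.489, -0.176, 0.021, -0.0] rows>=4.2
(0.44, -0.2, 0.18, 11.3) [-0.5, -0.049, -0.0, -0.0] rows>=4.0
```

Emit:
{"method": "carry_out", "body": {"steps": [-0.12, -0.04, 0, 0, 0, 0, -0.2, -0.24, -0.07, 0, 0, 0, 0, -0.2, -0.36, -0.1, 0, 0, 0, 0, -0.2, -0.48, -0.1, 0, 0, 0, 0, -0.2, -0.48, -0.1, 0, 0, 0, 0, -0.2]}}

```text
t: 28.0
position: [0.4476, 0.0024, 0.184]
tool_rot: [0.638, 0.77, -0.0, 0.001]
ft_force: [-0.4, 1.4, -0.1]
finger_gap: 0.598
gripper_force: 0.0
```

Emit:
{"method": "carry_out", "body": {"steps": [-0.12, -0.01, 0, 0, 0, 0, -0.2, -0.24, -0.02, 0, 0, 0, 0, -0.2, -0.36, -0.03, 0, 0, 0, 0, -0.2, -0.5, -0.05, 0, 0, 0, 0, -0.2, -0.5, -0.05, 0, 0, 0, 0, -0.2]}}

```text
t: 28.5
position: [0.4666, -0.197, 0.1837]
tool_rot: [0.637, 0.771, -0.001, 0.001]
ft_force: [0.4, 0.8, 0.7]
finger_gap: 0.6
gripper_force: 0.0
```

```bash
python3 -c "
from plan import *
cur()
from chk import *; chk()
a=env.camera('top');b=env.camera('side')
ca=a[140:290,70:270];cb=b[120:230,160:330]
cv2.imwrite('pics/p5.png',np.vstack([cv2.resize(ca,(400,300),interpolation=2),cv2.resize(cb,(400,260),interpolation=2)])[:,:,::-1])"
```

```text
t28.5 [ 0.4666 -0.197   0.1837] th10.88 tilt0.15 gap55.8 F [0.4 0.8 0.7]
white [543.9 221.2 117.4 116.8  11.2] panel frame [-0.   0.4]
wood [ 619.9 -268.4  160.2   82.2   57.5] panel frame [ -21.4 -494.6]
```

View pics/p5.png

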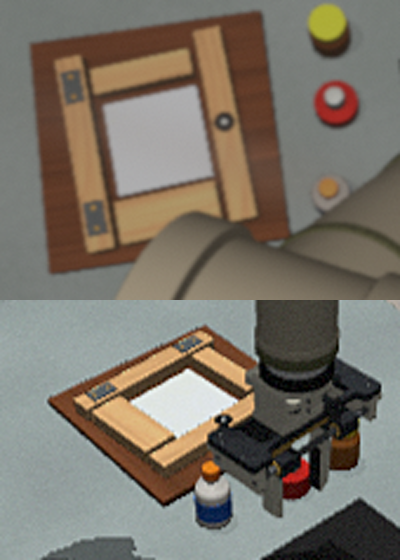

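```bash
python3 -c "
from h import *
a=env.camera('top')
t=np.radians(11.3);S=3
m=M['top'];Rm=R.from_quat(m['orientation'])
rr,cc=np.mgrid[0:150*2*S//2*1,0:1] if 0 else np.mgrid[0:290*2,0:240*2]
X=145-rr/2.;Y=120-cc/2.
W=np.stack([.544+(X*np.cos(t)-Y*np.sin(t))/1000,.2208+(X*np.sin(t)+Y*np.cos(t))/1000,np.full(X.shape,.036)],-1)
C=Rm.inv().apply((W-m['position']).reshape(-1,3))
u=(C[:,0]/C[:,2]*m['fx']+m['cx']).reshape(X.shape).astype(np.float32);v=(C[:,1]/C[:,2]*m['fy']+m['cy']).reshape(X.shape).astype(np.float32)
w=cv2.remap(a,u,v,cv2.INTER_CUBIC)[:,:,::-1].copy()
def box(x,y,lx,ly):
    p=lambda x,y:(int((120-y)*2),int((145-x)*2)); cv2.rectangle(w,p(x+lx/2,y+ly/2),p(x-lx/2,y-ly/2),(255,0,255),1)
box(0,87,250,34);box(0,-87,250,34);box(87,0,34,126);box(-97,0,54,126)
cv2.imwrite('pics/p6.png',w)
print('grip top',at('top',(237,188.5),.063))
c=blobs(a,'red',100)
for k in c: 
    (x,y),r_=cv2.minEnclosingCircle(k);print(x,y,r_,at('top',(x,y),.035))
b=cv2.cvtColor(cv2.imread('pics/side0.png'),cv2.COLOR_BGR2RGB)
for k in blobs(b,'red',60): print('side',cv2.boundingRect(k))
a0=cv2.imread('pics/top0.png'); b0=cv2.imread('pics/side0.png')
cv2.imwrite('pics/p7.png',np.hstack([cv2.resize(a0[165:215,215:265],(400,400),interpolation=2),cv2.resize(b0[165:215,258:308],(400,400),interpolation=2)]))"
```

```text
grip top [ 0.58077317 -0.00571893  0.063     ]
237.58660888671875 191.1496124267578 10.247651100158691 [ 0.58118819 -0.00502296  0.035     ]
side (275, 187, 17, 11)
```

View pics/p6.png

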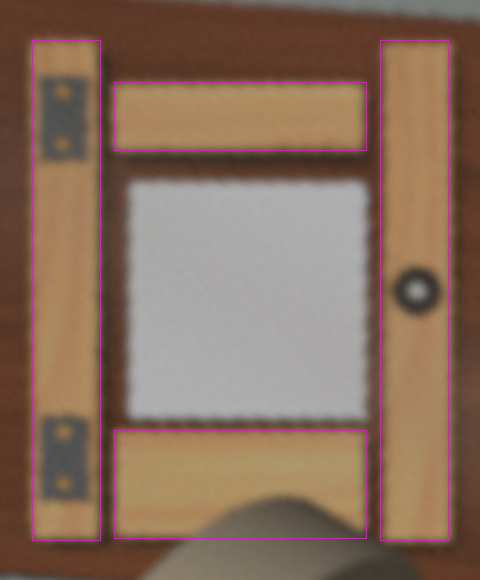

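View pics/p7.png

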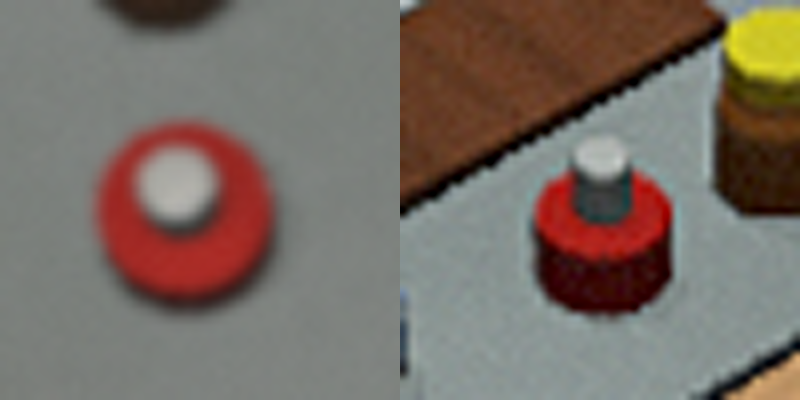

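The warped top view shows all four parts within about 2 mm of their target outlines. The close-up shows the weight's grip top at (237,188) in the top view and (283,185) in the side view.

```bash
python3 -c "
from h import *; from plan import *
print(tri((237.1,188.1),(283.2,184.75)))
plan(cur(),[(.54,-.1,.18,11.3),(.581,-.004,.13,11.3),(.581,-.004,.041,11.3),(.581,-.004,.19,11.3),(.555,.16,.19,11.3),(.544,.2225,.11,11.3)])"
```

```text
(array([ 0.58215493, -0.00547304,  0.05927908]), np.float64(0.001235560364047613))
t28.8 [ 0.4668 -0.1894  0.1834] th11.41 tilt0.08 gap55.6 F [ 0.4 -0.2 -0.2]
(0.54, -0.1, 0.18, 11.3) [0.183, 0.223, 0.009, 0.001] rows>=2.3
(0.581, -0.004, 0.13, 11.3) [0.215, 0.148, 0.125, 0.0] rows>=2.3
(0.581, -0.004, 0.041, 11.3) [0.0, 0.0, 0.222, 0.0] rows>=1.8
(0.581, -0.004, 0.19, 11.3) [0.0, 0.0, -0.372, 0.0] rows>=3.0
(0.555, 0.16, 0.19, 11.3) [0.415, 0.017, -0.0, 0.0] rows>=3.3
(0.544, 0.2225, 0.11, 11.3) [0.158, 0.004, 0.2, 0.0] rows>=2.0
```

Emit:
{"method": "carry_out", "body": {"steps": [0.06, 0.075, 0.009, 0, 0, 0, -0.2, 0.12, 0.15, 0.009, 0, 0, 0, -0.2, 0.183, 0.223, 0.009, 0, 0, 0, -0.2, 0.29, 0.295, 0.009, 0, 0, 0, -0.2, 0.398, 0.371, 0.009, 0, 0, 0, -0.2]}}

```text
t: 29.25
position: [0.5796, -0.0063, 0.1802]
tool_rot: [0.633, 0.774, 0.0, -0.0]
ft_force: [1.0, -0.5, -0.5]
finger_gap: 0.599
gripper_force: 0.0
```

Emit:
{"method": "carry_out", "body": {"steps": [0, 0, 0.05, 0, 0, 0, -0.2, 0, 0, 0.125, 0, 0, 0, -0.2, 0, 0, 0.125, 0, 0, 0, -0.2, 0, 0, 0.125, 0, 0, 0, -0.2]}}

```text
t: 29.65
position: [0.5789, -0.009, 0.1303]
tool_rot: [0.634, 0.774, -0.0, -0.001]
ft_force: [0.3, 0.1, 1.1]
finger_gap: 0.602
gripper_force: 0.0
```

```bash
python3 -c "
from plan import *
plan(cur(),[(.581,-.004,.041,11.3)])"
```

```text
t29.6 [ 0.5789 -0.009   0.1303] th11.37 tilt0.09 gap56.0 F [0.3 0.1 1.1]
(0.581, -0.004, 0.041, 11.3) [0.011, 0.008, 0.223, 0.001] rows>=1.8
```

Emit:
{"method": "carry_out", "body": {"steps": [0.011, 0.008, 0.04, 0, 0, 0, -0.2, 0.011, 0.008, 0.11, 0, 0, 0, -0.2, 0.011, 0.008, 0.18, 0, 0, 0, -0.2, 0.011, 0.008, 0.215, 0, 0, 0, -0.2, 0.011, 0.008, 0.223, 0, 0, 0, -0.2]}}

```text
t: 30.15
position: [0.5816, -0.0054, 0.0408]
tool_rot: [0.634, 0.773, -0.0, -0.0]
ft_force: [1.1, -0.1, 0.4]
finger_gap: 0.6
gripper_force: 0.0
```

Emit:
{"method": "carry_out", "body": {"steps": [0, 0, 0, 0, 0, 0, 1, 0, 0, 0, 0, 0, 0, 1, 0, 0, 0, 0, 0, 0, 1, 0, 0, 0, 0, 0, 0, 1, 0, 0, 0, 0, 0, 0, 1], "grip_force": 40}}

```text
t: 30.65
position: [0.5833, -0.0052, 0.0419]
tool_rot: [0.634, 0.773, 0.001, 0.001]
ft_force: [3.5, 1.0, 4.5]
finger_gap: 0.248
gripper_force: 40.0
```

Emit:
{"method": "carry_out", "body": {"steps": [0, 0, -0.05, 0, 0, 0, 1, 0, 0, -0.13, 0, 0, 0, 1, 0, 0, -0.22, 0, 0, 0, 1, 0, 0, -0.31, 0, 0, 0, 1, 0, 0, -0.372, 0, 0, 0, 1]}}

```text
t: 31.15
position: [0.5812, -0.0055, 0.1915]
tool_rot: [0.634, 0.773, -0.0, -0.0]
ft_force: [0.7, 0.1, -7.6]
finger_gap: 0.249
gripper_force: 40.0
```

```bash
python3 -c "
from plan import *
plan(cur(),[(.555,.16,.19,11.3),(.544,.2225,.11,11.3)])"
```

```text
t31.1 [ 0.5812 -0.0055  0.1915] th11.27 tilt0.02 gap23.1 F [ 0.7  0.1 -7.6]
(0.555, 0.16, 0.19, 11.3) [0.418, 0.017, 0.004, -0.0] rows>=3.4
(0.544, 0.2225, 0.11, 11.3) [0.159, 0.003, 0.2, -0.0] rows>=2.0
```

Emit:
{"method": "carry_out", "body": {"steps": [0.08, 0.003, 0, 0, 0, 0, 1, 0.18, 0.008, 0, 0, 0, 0, 1, 0.28, 0.012, 0, 0, 0, 0, 1, 0.37, 0.015, 0, 0, 0, 0, 1, 0.418, 0.017, 0, 0, 0, 0, 1]}}

```text
t: 31.65
position: [0.5536, 0.1636, 0.1889]
tool_rot: [0.633, 0.774, -0.001, -0.001]
ft_force: [0.7, 0.1, -7.5]
finger_gap: 0.249
gripper_force: 40.0
```

Emit:
{"method": "carry_out", "body": {"steps": [0.07, 0.001, 0, 0, 0, 0, 1, 0.13, 0.003, 0.03, 0, 0, 0, 1, 0.158, 0.003, 0.1, 0, 0, 0, 1, 0.158, 0.003, 0.17, 0, 0, 0, 1, 0.158, 0.003, 0.2, 0, 0, 0, 1]}}

```text
t: 32.15
position: [0.5421, 0.222, 0.107]
tool_rot: [0.634, 0.774, -0.002, -0.001]
ft_force: [-0.7, -0.9, -6.7]
finger_gap: 0.249
gripper_force: 40.0
```

Emit:
{"method": "carry_out", "body": {"steps": [0, 0, 0, 0, 0, 0, 1, 0, 0, 0, 0, 0, 0, 1]}}

```text
t: 32.35
position: [0.5449, 0.2215, 0.1103]
tool_rot: [0.635, 0.773, -0.0, 0.0]
ft_force: [0.6, 0.4, -6.7]
finger_gap: 0.25
gripper_force: 40.0
```

```bash
python3 -c "
from plan import *
plan(cur(),[(.544,.222,.067,11.3),(.544,.222,.059,11.3)])
from h import *
cv2.imwrite('pics/p8.png',cv2.resize(env.camera('side')[90:230,150:330],(720,560),interpolation=2)[:,:,::-1])"
```

```text
t32.4 [0.5449 0.2215 0.1103] th11.22 tilt0.02 gap23.3 F [ 0.6  0.4 -6.7]
(0.544, 0.222, 0.067, 11.3) [0.002, -0.002, 0.108, -0.001] rows>=0.9
(0.544, 0.222, 0.059, 11.3) [-0.0, 0.0, 0.02, 0.0] rows>=0.2
```

View pics/p8.png

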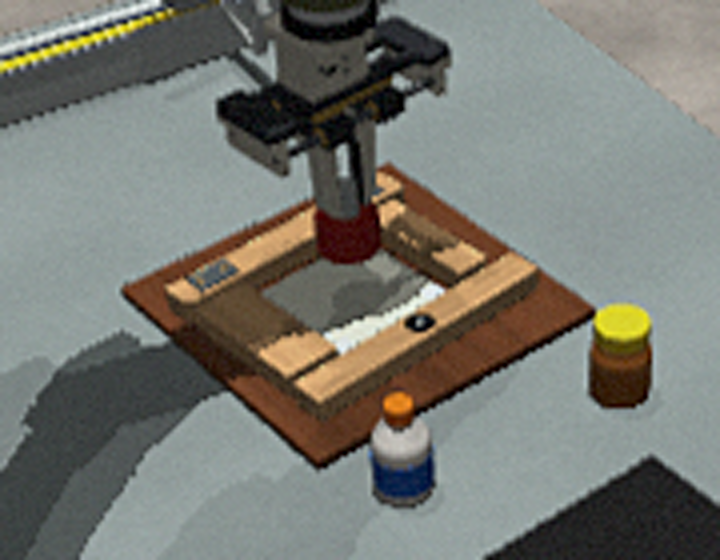

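The weight hangs upright over the panel at (348,235), the frame is complete, and the glue and jar haven't moved. I lower it gently.

Emit:
{"method": "carry_out", "body": {"steps": [0.002, -0.001, 0.025, 0, 0, 0, 1, 0.002, -0.001, 0.05, 0, 0, 0, 1, 0.002, -0.001, 0.075, 0, 0, 0, 1, 0.002, -0.001, 0.095, 0, 0, 0, 1, 0.002, -0.001, 0.108, 0, 0, 0, 1]}}

```text
t: 32.9
position: [0.5437, 0.2227, 0.0655]
tool_rot: [0.634, 0.773, -0.001, -0.0]
ft_force: [0.1, -0.2, -6.3]
finger_gap: 0.247
gripper_force: 40.0
```

Emit:
{"method": "carry_out", "body": {"steps": [0, 0, 0.005, 0, 0, 0, 1, 0, 0, 0.01, 0, 0, 0, 1, 0, 0, 0.014, 0, 0, 0, 1, 0, 0, 0.018, 0, 0, 0, 1, 0, 0, 0.018, 0, 0, 0, 1]}}

```text
t: 33.4
position: [0.5443, 0.223, 0.0599]
tool_rot: [0.634, 0.773, 0.0, 0.0]
ft_force: [-0.1, 0.2, -1.4]
finger_gap: 0.25
gripper_force: 40.0
```

Emit:
{"method": "carry_out", "body": {"steps": [0, 0, 0.001, 0, 0, 0, 1, 0, 0, 0.001, 0, 0, 0, 1, 0, 0, 0.001, 0, 0, 0, -0.1, 0, 0, 0.001, 0, 0, 0, -0.1, 0, 0, 0.001, 0, 0, 0, -0.1]}}

```text
t: 33.9
position: [0.5442, 0.223, 0.0591]
tool_rot: [0.634, 0.773, 0.0, 0.0]
ft_force: [0.6, -0.0, 0.1]
finger_gap: 0.46
gripper_force: 0.0
```

Emit:
{"method": "carry_out", "body": {"steps": [0, 0, 0, 0, 0, 0, -0.1, 0, 0, -0.06, 0, 0, 0, -0.1, 0, 0, -0.15, 0, 0, 0, -0.1, 0, 0, -0.25, 0, 0, 0, -0.1, 0, 0, -0.35, 0, 0, 0, -0.1]}}

```text
t: 34.4
position: [0.5438, 0.2227, 0.2003]
tool_rot: [0.634, 0.773, -0.0, -0.0]
ft_force: [-0.0, -0.0, -1.3]
finger_gap: 0.551
gripper_force: 0.0
```

Emit:
{"method": "carry_out", "body": {"steps": [-0.12, 0, 0, 0, 0, 0, -0.1, -0.24, 0, 0, 0, 0, 0, -0.1, -0.36, 0, 0, 0, 0, 0, -0.1, -0.48, 0, 0, 0, 0, 0, -0.1, -0.58, 0, 0, 0, 0, 0, -0.1]}}

```text
t: 34.9
position: [0.5895, -0.0074, 0.1992]
tool_rot: [0.635, 0.773, -0.0, 0.0]
ft_force: [-0.2, 0.3, -0.2]
finger_gap: 0.551
gripper_force: 0.0
```

Emit:
{"method": "carry_out", "body": {"steps": [-0.12, 0, 0, 0, 0, 0, -0.1, -0.24, 0, 0, 0, 0, 0, -0.1, -0.36, 0, 0, 0, 0, 0, -0.1, -0.48, 0, 0, 0, 0, 0, -0.1, -0.48, 0, 0, 0, 0, 0, -0.1]}}

```text
t: 35.4
position: [0.6265, -0.2016, 0.1994]
tool_rot: [0.638, 0.77, -0.001, 0.002]
ft_force: [-0.9, 0.8, -1.4]
finger_gap: 0.548
gripper_force: 0.0
```

```bash
python3 -c "
from chk import *
cur()
a=env.camera('top');b=env.camera('side')
cv2.imwrite('pics/p9.png',np.vstack([cv2.resize(a[140:290,70:270],(400,300),interpolation=2),cv2.resize(b[120:230,160:330],(400,260),interpolation=2)])[:,:,::-1])
for k in blobs(a,'red',100):
    (x,y),r=cv2.minEnclosingCircle(k);print(x,y,r,at('top',(x,y),.053))"
```

```text
t35.4 [ 0.6265 -0.2016  0.1994] th10.77 tilt0.27 gap50.9 F [-0.9  0.8 -1.4]
```

View pics/p9.png

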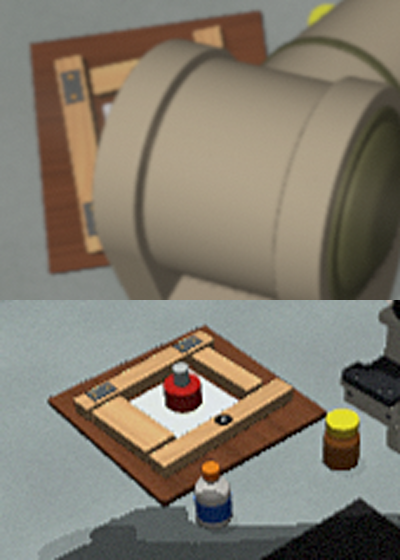

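The weight stands upright at the panel's middle (base centre about (238,164) in the side view, matching the panel centre there). The frame is intact, and the glue and jar are in place. I hand it in.

```bash
python3 -c "
from workcell import env
print(env.sign_off())"
```

```text
the job is handed in; nothing more can be done
None
```

The cabinet door frame is laid out around the panel with the weight upright on its middle, and the job is handed in; no verdict came back, but my last measurements put all four parts within about 2 mm of their places, with the glue and jar left where they were.

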